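# Clamp a foam-board strip in the board cutter and keep it held down

### The arm

A 6-joint arm with a two-finger parallel gripper is mounted at the origin on the work surface. World frame = base frame: x ahead of the robot, y to its left, z up, the work surface at z = 0. Lengths are in m, angles in rad, forces in N, time in s.
With the tool pointing down it reaches from about 0.3 to 0.75 m from the base axis. Payload 8.5 kg.
Tool frame: the origin (TCP) lies midway between the tips of the shut fingers; the grasp point (between the pads) lies 19 mm behind it (r.pinch_z is the distance from the TCP to the grasp point, in m); z points along the fingers, y is the line along which they close (so a half turn about z gives the same grasp; the last joint's range is limited). The gripper opens to 88 mm and grips with 3 to 60 N. Pads are 18 mm wide; open, the fingers measure 123 mm over their backs; the gripper's body (75 mm by 187 mm) begins 45 mm behind the grasp point.
Start: joints at [-0.215, 0.381, 1.297, -0, 1.464, -0.215], TCP at [0.55, 0, 0.201] pointing down, gripper open.
Joint ranges: [-3.11, 3.11], [-0.89, 2.33], [0.22, 2.48], [-1.42, 4.56], [0.17, 2.85], [-2.88, 2.88]. Speed limits (rad/s): [2.39, 2.39, 3.14, 3.14, 3.14, 3.14].

### API

Orientations are given as a rotation vector (axis times angle).
In Python, from bench import r gives the robot as it stands.
- The arm moves only by the tool arm_command, never from a script. Its argument "increments" is a list that holds one entry, the list of rows, each a list of 5 numbers: the shift along the tool's x, y, z in mm, then the turn about the tool's z in rad, then the opening, from 0 (shut) to 1 (fully open). A call has 1 to 5 rows; each row is the pose to reach, as a shift and turn from the pose commanded when the call began, along the tool's axes at that moment; what a row does not reach only later rows make up. A row lasts 1/10 s, in which the tool goes at most 50 mm and 8.59 degrees, less where a joint would pass 70% of its speed; a pose out of reach is approached as far as the arm can. A call with a gripper value outside its range is refused whole. The fingers move at their own pace and stop on an object; "squeeze" is the grip in N (left out, the last holds). Time passes only in rows, so rows that repeat a pose let the fingers close. It gives the time, the measured TCP pose, the force, the opening and the grip force at its end, in the units of the state.
- r.get_state(): the state, without advancing time (a new reading comes with each control period).
- r.capture(name): name is "scene" or "side" or "wrist"; returns a dict with "pixels" (384x512x3 uint8, blue, green, red), "z_map" (384x512 float32, m along the optical axis (not along the pixel's ray), 0 where there is no reading), "camera_matrix" (3x3 intrinsics, pixels), "cam_to_world" (4x4, takes a point from camera to world coordinates). Camera axes: x right, y up, looking along -z (the intrinsics and any distortion apply to the point x, -y, -z); pixel columns grow to the right and rows downward; lengths in m; the calibration is good to about 2 mm. A picture is of the moment at which its call begins.
- r.sign_off(): hands the job in; it is judged then, once.
Trained networks look in a picture, given as the dict that the camera call returned (one of the last four; its "shot" number tells which), for a name from the list of things; names that differ only in an ending like _2 or _b are one class to them, and where a whole thing is asked for, a point or a joint stands for the part that bears it (a point fixed in the world has none). Each returns a list of dicts, best first, with "p" (0 to 1); they miss things now and then, are a little off and sometimes report something else, mostly with a low value. They report only what shows in the picture. A call takes as long as a camera call. They do not tell look-alikes from the thing itself.
- r.regions_of(picture, query): "pixels" (384x512 bool, what is visible of it) and "extent" ([left, top, right, bottom] in pixels, round what is visible of it).
The state is a dict: "time_s": time; "joint_pos": joint angles; "dq": joint speeds; "joint_torque": joint torques, N m; "position": TCP position; "tool_rot": TCP orientation; "wrist_force": force on the tool from outside, world axes, zero at the start; "moment": the same for the moment, N m; "gripper_width": finger opening in m; "finger_force": force on a finger pad.
Only numpy, scipy, OpenCV 4.12 (cv2) and the standard library are available. Lean on these libraries where they do the work, as an engineer would, in place of code of your own. Each camera call takes 0.05 s, during which the arm holds its last target. There are 200 camera calls.

### The job

Slide the long foam-board strip lengthwise under the raised bar of the board cutter, near the middle of the bar, and lay it flat on the bed with its end square and flush against the fence behind the bar. Then press the sprung bar down onto the strip and keep it held firmly, with about 10 N bearing on the board beyond what the springs take, never so hard that the foam is crushed, and finish while still pressing so that a colleague can draw the knife along the bar. Leave the other things on the desk where they are.

Things in the scene. Friction and masses are not known exactly. Their poses are not given: they have to be found in the camera images.
- strip_center (a point): Centre of the long loose strip of white foam board: a stiff rectangular block 50 mm wide (its x), 190 mm long (its y), 10 mm thick (its z), about 30 g, lying flat on the desk (z = 0). Both ends are alike. It is best gripped across its width some 30 mm from one end, so that the other end can go under the bar.
- fence (a point): Middle of the foot of the cutter's fence face, on the bed. x runs along fence and bar; y points square away from the fence to the side where work goes in; z up. The fence is an aluminium angle 340 mm long, 14 mm high, two black knobs behind it. A flush strip has its centre at y = 95 mm here, within 80 mm of x = 0.
- cutter: The board cutter, fixed to the desk; origin on the desk under the bar's middle, 55 mm in front of the fence face; axes as the fence's. Its flat bed (green inlay) is 20 mm above the desk, 540 mm long in x, from y = -140 to y = 160 mm. At x = -238 and 238 mm stand posts 73 mm high above the bed with lift springs, on which the bar's ends ride.
- palm (a point): Middle of the black rubber palm strip on top of the aluminium bar, where it is pressed; 60 mm above the desk when raised, moves with the bar; axes as the fence's. The palm strip is 420 mm long (x), 44 mm wide (y), between a guard rib 12 mm higher on its +y side and a lip 4 mm higher on its -y side. Press it within 100 mm of the middle.
- bar (a joint): How far the sprung bar is pressed down, in m: 0 raised, 0.020 lowest. It is 60 mm wide, its soft rubber sole 22 mm over the bed when raised, so it meets a 10 mm strip at about 0.012. The springs push up with 2 N at 0 and 0.3 N more per mm; from 0.012 on the sole gives about 1 mm per 3.5 N on the strip, to 6 mm at most. 10 N on the strip: about 0.015, some 16 N of push in all.
- strip: The same foam-board strip; origin at the centre of its underside, axes as at its centre.
- offcut: Bystander: a small square loose offcut of the same foam board, 50 x 50 x 10 mm; origin at the centre of its underside. Leave it.
- knife: Bystander: a capped craft knife lying on the desk, about 165 mm long (its x), 16 mm wide, 10 mm high, origin under its middle. Leave it.
- tape: Bystander: a roll of brown paper tape lying flat, a ring 60 mm across and 18 mm high; origin at the centre of its underside. Leave it.
Mind the look-alikes: they are no part of the job. There is more than one size of the strip; the job needs the larger.

How it is judged:
By the outcome, as a careful person would: the job done as asked, in the order asked, and still so for the second after the job is handed in, while the arm keeps its last pose, push and grip.
It also fails if it takes over 58 s, if anything falls off the work surface, if the arm or the gripper's body presses on something with over 40 N, if the wrist force passes 120 N, or if a joint passes its speed limit or range.

## Working session

There is one attempt and no reset: what is moved stays moved. The work goes in short steps, Python scripts to look and compute and a tool call to move; the robot and the scene stay as the last step left them, time stands still between calls to the robot, and variables do not carry over. Pictures are saved under pics/ and viewed, at most 10 in all, crops included, and the job is handed in when it is done.

Besides the shell and the picture viewer there is one more tool, called after "Request:" as name(argument=value, ...) on one line, values as JSON. arm_command: Moves the arm, as the interface text tells. Its arguments: {"type":"object","properties":{"increments":{"type":"array","items":{"type":"array","items":{"type":"array","items":{"type":"number"}}}},"squeeze":{"type":"number"}},"required":["increments"]}

```bash
mkdir -p pics; cat > h.py <<'E'
import numpy as np, cv2
from bench import r
def world(c, mask=None):
    z=c["z_map"]; K=c["camera_matrix"]; T=np.array(c["cam_to_world"])
    v,u=np.mgrid[0:z.shape[0],0:z.shape[1]]
    P=np.stack([(u-K[0,2])/K[0,0]*z, -(v-K[1,2])/K[1,1]*z, -z, np.ones_like(z)],-1)
    W=(P@T.T)[...,:3]; W[z<=0]=np.nan
    return W
E
python3 - <<'E'
from h import *
a=r.capture("scene"); b=r.capture("side")
cv2.imwrite("pics/a.png",a["pixels"]); cv2.imwrite("pics/b.png",b["pixels"])
print([k for k in a], r.pinch_z)
for n,c in(("scene",a),("side",b)):
    W=world(c)
    for q in("strip","cutter","offcut","knife","tape","palm","fence"):
        try:
            for d in r.regions_of(c,q)[:4]:
                m=d["pixels"]; p=W[m]; p=p[~np.isnan(p[:,0])]
                print(n,q,round(d["p"],2),d["extent"],np.median(p,0).round(3),p.min(0).round(3),p.max(0).round(3))
        except Exception as e: print(n,q,e)
print(r.get_state())
E
```

```text
['pixels', 'z_map', 'camera_matrix', 'cam_to_world', 'shot'] 0.0187
scene strip 0.7 [298.7, 270.3, 315.1, 319.2] [0.698 0.376 0.006] [ 0.63   0.318 -0.003] [0.752 0.425 0.009]
scene strip 0.58 [288.3, 202.5, 338.5, 247.2] [0.503 0.251 0.008] [ 0.442  0.142 -0.002] [0.548 0.339 0.012]
scene cutter 0.64 [93.1, 129.9, 280.4, 250.9] [ 0.666 -0.113  0.019] [ 0.25  -0.362 -0.005] [0.887 0.044 0.094]
scene offcut 0.81 [222.2, 227.1, 245.9, 246.3] [0.689 0.124 0.009] [ 0.658  0.089 -0.001] [0.72  0.153 0.012]
scene knife 0.61 [344.6, 234.7, 387.9, 266.2] [0.489 0.409 0.008] [ 0.407  0.39  -0.001] [0.565 0.427 0.012]
scene knife 0.45 [287.7, 204.0, 340.9, 247.9] [0.504 0.253 0.008] [ 0.449  0.144 -0.002] [0.549 0.339 0.012]
scene tape 0.78 [247.9, 237.7, 272.1, 259.1] [0.681 0.21  0.015] [ 0.647  0.18  -0.003] [0.706 0.238 0.019]
scene palm 0.78 [124.2, 139.2, 244.9, 218.9] [ 0.655 -0.147  0.059] [ 0.301 -0.332 -0.004] [ 0.855 -0.091  0.091]
scene fence 0.59 [94.8, 131.5, 274.2, 246.3] [ 0.667 -0.113  0.019] [ 0.233 -0.381 -0.005] [0.887 0.044 0.094]
side strip 0.84 [195.1, 147.3, 216.1, 199.
[... 969 characters left out ...]
nt_pos': array([-2.15289565e-01,  3.80574989e-01,  1.29738261e+00,  3.80975711e-05,
        1.46360714e+00, -2.15301750e-01]), 'dq': array([ 1.48899568e-03, -1.15834435e-03,  1.38872533e-03,  1.21785667e-03,
        7.30920839e-04, -2.31839139e-05]), 'joint_torque': array([-6.60617516e-04, -4.37774098e+01, -2.24719924e+01,  7.13127363e-02,
        3.13694333e-02,  8.09426842e-05]), 'position': array([5.49987765e-01, 1.72221706e-05, 2.01467712e-01]), 'tool_rot': array([2.22143030e+00, 2.22144832e+00, 7.37533719e-05]), 'wrist_force': array([-0.34365862, -0.63138638,  0.414658  ]), 'moment': array([-0.05079572, -0.00828834, -0.05199483]), 'finger_force': 0.0, 'gripper_width': 0.088088480301567}
```

```bash
python3 - <<'E'
import cv2,numpy as np
a=cv2.imread("pics/a.png");b=cv2.imread("pics/b.png")
c=cv2.resize(a[120:330,80:400],(800,525),interpolation=cv2.INTER_CUBIC)
cv2.imwrite("pics/a2.png",c)
E
```

```text
(no output)
```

View pics/a2.png

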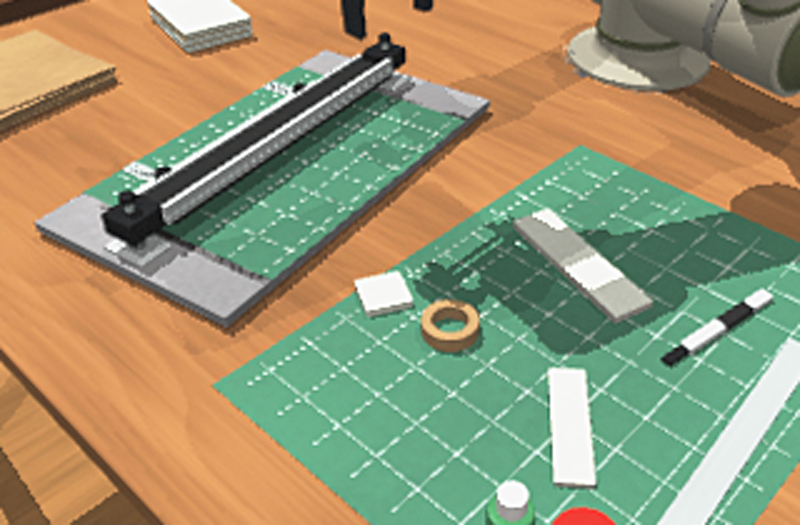

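View pics/b.png

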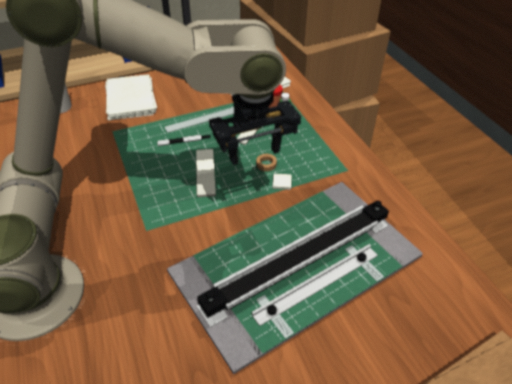

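The scene crop shows two strip candidates. One is shaded, at about (585,265) in the crop (scene pixel 314,225). The other is fully white, at about (572,427) in the crop (scene pixel 308,294). The side view shows the cutter with its bar near (290,255) and the fence behind it near (320,290). Next I'll measure both strips and the cutter axes.

```bash
cat >> h.py <<'E'
def rect(P):
    (c,s,a)=cv2.minAreaRect(P[:,:2].astype(np.float32)*1000)
    if s[0]<s[1]: s=(s[1],s[0]); a+=90
    return np.round(c,1),np.round(s,1),round((a+90)%180-90,2)   # a = direction of long side
def clean(P,k=0.5):
    from scipy.spatial import cKDTree
    return P
E
python3 - <<'E'
from h import *
for n in("scene","side"):
    c=r.capture(n); W=world(c); hsv=cv2.cvtColor(c["pixels"],cv2.COLOR_BGR2HSV)
    for d in r.regions_of(c,"strip")[:2]:
        m=d["pixels"]&(W[...,2]>0.005)&(W[...,2]<0.016)&(hsv[...,1]<70)
        print(n,"strip",d["extent"],rect(W[m]),np.median(W[m],0).round(4),m.sum())
    X,Y,Z=W[...,0],W[...,1],W[...,2]
    roi=(X>0.25)&(X<0.95)&(Y>-0.42)&(Y<0.1)
    m=roi&(Z>0.014)&(Z<0.026); print(n,"bed",rect(W[m]),m.sum(),np.median(Z[m]))
    m=roi&(Z>0.052)&(Z<0.066)&(hsv[...,2]<90); 
    print(n,"palm",rect(W[m]),m.sum(),np.median(Z[m]))
    m=roi&(Z>0.066)&(Z<0.078);print(n,"rib",rect(W[m]),m.sum())
    m=roi&(Z>0.082)&(Z<0.11);
    _,lab=cv2.connectedComponents(m.astype(np.uint8))
    for i in range(1,lab.max()+1):
        if (lab==i).sum()>10: print(" post",W[lab==i].mean(0).round(3),(lab==i).sum())
    np.save(n+"W.npy",W); np.save(n+"px.npy",c["pixels"])
E
```

```text
scene strip [287.9, 203.2, 341.0, 245.5] (array([497.7, 240.6]), array([193.4,  53.9]), 72.89) [0.5017 0.2523 0.0086] 843
scene strip [300.0, 270.7, 316.8, 317.0] (array([692.6, 371.5]), array([130.7,  34.7]), 39.36) [0.6975 0.3753 0.0063] 578
scene bed (array([ 595.1, -154.5]), array([542.5, 305.9]), 10.44) 6815 0.018699546143445267
scene palm (array([ 599.3, -165.4]), array([516.4,  55.1]), 10.5) 802 0.05857268792532294
scene rib (array([ 596.6, -160.3]), array([520. ,  55.9]), 10.73) 509
 post [ 0.366 -0.206  0.089] 18
 post [ 0.832 -0.117  0.089] 37
side strip [197.5, 148.3, 218.1, 196.8] (array([496.9, 236.2]), array([192.8,  50. ]), 73.05) [0.4945 0.2262 0.0071] 616
side strip [157.2, 133.2, 212.0, 146.1] (array([482.4, 400.7]), array([152.1,  17.4]), -6.5) [0.4715 0.402  0.007 ] 104
side bed (array([ 594. , -157.5]), array([542.2, 303.3]), 10.61) 17343 0.01773195378348147
side palm (array([ 596.3, -171.8]), array([520.9,  55.4]), 10.56) 2730 0.05744938132054739
side rib (array([ 595.2, -167.2]), array([519.7,  59.1]), 10.36) 1056
 post [ 0.828 -0.126  0.089] 41
 post [ 0.361 -0.213  0.089] 61
```

The strip at scene pixel (314,225) measures 193×52 mm. It fits the 190×50 mm strip in the task. The one at (308,294) is about 131×35 mm, so it is the smaller look-alike. I'll go above the grip point of the larger one and confirm it in the wrist view.

Request:
arm_command(increments=[[[50,-6,10,0.06,1],[100,-12,20,0.12,1],[150,-17,30,0.18,1],[200,-23,40,0.24,1],[250,-29,50,0.297,1]]])

```text
time_s: 1.5
position: [0.5213, 0.2455, 0.1525]
tool_rot: [2.528, 1.865, 0.001]
wrist_force: [2.1, 0.5, 0.1]
gripper_width: 0.0887
finger_force: 0.0
```

```bash
python3 - <<'E'
from h import *
c=r.capture("wrist"); W=world(c); hsv=cv2.cvtColor(c["pixels"],cv2.COLOR_BGR2HSV)
cv2.imwrite("pics/w1.png",c["pixels"])
s=r.get_state(); print(s["position"],s["tool_rot"],s["time_s"]); print(np.round(c["cam_to_world"],3))
for d in r.regions_of(c,"strip")[:3]:
    m=d["pixels"]&(W[...,2]>0.005)&(W[...,2]<0.016)&(hsv[...,1]<70)
    print(d["p"],d["extent"],rect(W[m]),np.median(W[m],0).round(4),m.sum())
E
```

```text
[0.5189097  0.25154337 0.15076863] [-2.52377988e+00 -1.86526311e+00  1.43890543e-03] 1.55
[[ 0.955  0.284  0.081  0.542]
 [-0.296  0.919  0.261  0.312]
 [-0.    -0.273  0.962  0.336]
 [ 0.     0.     0.     1.   ]]
0.95 [213.9, 98.9, 261.6, 264.6] (array([496.5, 239. ]), array([190.2,  49.6]), 72.94) [0.4994 0.2495 0.0101] 7175
0.57 [334.9, 1.5, 414.3, 77.2] (array([673.1, 354. ]), array([84.3, 34.9]), 39.32) [0.6699 0.3516 0.007 ] 2802
```

View pics/w1.png

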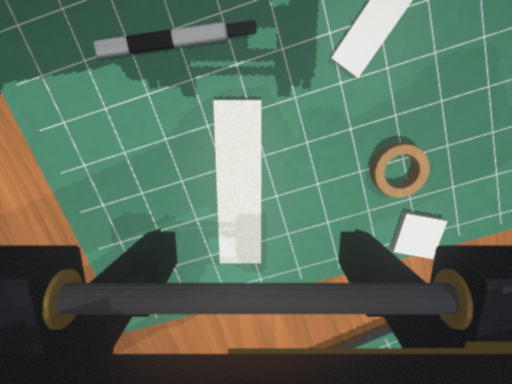

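The wrist view confirms it. The large strip spans pixels (214–262, 99–265) and measures 190×50 mm, with the offcut, tape, knife and small strip clear of it.

Request:
arm_command(increments=[[[24,-10,30,0,1],[47,-20,60,0,1],[47,-20,90,0,1],[47,-20,90,0,1],[47,-20,90,0,1]]])

```text
time_s: 2.1
position: [0.5169, 0.2939, 0.0635]
tool_rot: [2.526, 1.868, 0.0]
wrist_force: [-0.0, -0.5, 0.4]
gripper_width: 0.0886
finger_force: 0.0
```

```bash
cat >> h.py <<'E'
from scipy.spatial.transform import Rotation as R
def delta(target, yang):
    """shift in tool axes mm and turn so TCP gets to target (m), tool y along world angle yang deg"""
    s=r.get_state(); M=R.from_rotvec(s["tool_rot"]).as_matrix()
    a=np.degrees(np.arctan2(M[1,1],M[0,1]))
    d=M.T@(np.array(target)-s["position"])*1000
    t=-((yang-a+90)%180-90)
    print("pos",s["position"].round(4),"y-ang",a.round(2),"tilt",M[:,2].round(4),"F",s["wrist_force"].round(1),"M",s["moment"].round(2),"t",s["time_s"],"w",s["gripper_width"].round(4),s["finger_force"])
    print("delta",d.round(1),"turn",np.radians(t).round(4))
E
python3 - <<'E'
from h import *
delta([0.5156,0.3011,0.002],-17.06)
E
```

```text
Traceback (most recent call last):
  File "h.py", line 23, in delta
    print("pos",s["position"].round(4),"y-ang",a.round(2),"tilt",M[:,2].round(4),"F",s["wrist_force"].round(1),"M",s["moment"].round(2),"t",s["time_s"],"w",s["gripper_width"].round(4),s["finger_force"])
                                                                                                                                                            ^^^^^^^^^^^^^^^^^^^^^^^^
AttributeError: 'float' object has no attribute 'round'
```

```bash
sed -i 's/s\["gripper_width"\].round(4)/s["gripper_width"]/' h.py; python3 - <<'E'
from h import *
delta([0.5156,0.3011,0.002],-17.06)
E
```

```text
pos [0.5169 0.2939 0.0635] y-ang -17.05 tilt [ 3.e-04 -0.e+00 -1.e+00] F [-0.  -0.5  0.4] M [-0.02 -0.   -0.05] t 2.1 w 0.08861858593752978 0.0
delta [ 6.5 -3.4 61.5] turn 0.0002
```

Request:
arm_command(increments=[[[6.5,-3.5,25,0,1],[6.5,-3.5,45,0,1],[6.5,-3.5,56,0,1],[6.5,-3.5,61,0,1],[6.5,-3.5,61,0,1]]])

```text
time_s: 2.6
position: [0.5155, 0.3014, 0.0024]
tool_rot: [2.526, 1.867, 0.001]
wrist_force: [-1.0, 0.4, 0.6]
gripper_width: 0.0883
finger_force: 0.0
```

```bash
python3 - <<'E'
from h import *
delta([0.5156,0.3011,0.002],-17.06)
E
```

```text
pos [0.5155 0.3014 0.0024] y-ang -17.05 tilt [ 9.e-04  3.e-04 -1.e+00] F [-1.   0.4  0.6] M [-0.04  0.02  0.02] t 2.6 w 0.08834405458491477 0.0
delta [-0.2  0.2  0.4] turn 0.0002
```

Now I close the gripper on the strip.

Request:
arm_command(increments=[[[0,0,0,0,0.5],[0,0,0,0,0.45],[0,0,0,0,0.4],[0,0,0,0,0.4],[0,0,0,0,0.4]]], squeeze=20)

```text
time_s: 3.1
position: [0.515, 0.3016, 0.0019]
tool_rot: [2.526, 1.868, 0.0]
wrist_force: [-0.0, 0.1, -0.6]
gripper_width: 0.0501
finger_force: 0.0
```

Request:
arm_command(increments=[[[0,0,0,0,0.4],[0,0,-5,0,0.4],[0,0,-20,0,0.4],[0,0,-40,0,0.4],[0,0,-60,0,0.4]]])

```text
time_s: 3.6
position: [0.5149, 0.3016, 0.0627]
tool_rot: [-2.526, -1.868, 0.0]
wrist_force: [-0.1, -0.6, 0.1]
gripper_width: 0.0358
finger_force: 0.0
```

```bash
python3 - <<'E'
from h import *
c=r.capture("wrist"); W=world(c); hsv=cv2.cvtColor(c["pixels"],cv2.COLOR_BGR2HSV)
cv2.imwrite("pics/w2.png",c["pixels"])
for d in r.regions_of(c,"strip")[:3]:
    p=W[d["pixels"]]
    print(d["p"],d["extent"],rect(p),np.median(p,0).round(4))
delta([0.5156,0.3011,0.002],-17.06)
E
```

```text
0.94 [229.5, 162.1, 292.1, 350.1] (array([498.6, 243.1]), array([182.1,  52.2]), 73.57) [nan nan nan]
0.94 [382.3, 2.5, 512.0, 135.8] (array([683.2, 360.3]), array([107.5,  38.8]), 39.6) [nan nan nan]
pos [0.5163 0.3021 0.0644] y-ang -17.01 tilt [ 0.0049  0.0017 -1.    ] F [ 1.1 -0.2  0.9] M [0.02 0.02 0.03] t 3.7 w 0.03504999733111508 0.0
delta [-1.4 -0.6 62.4] turn 0.0008
```

View pics/w2.png

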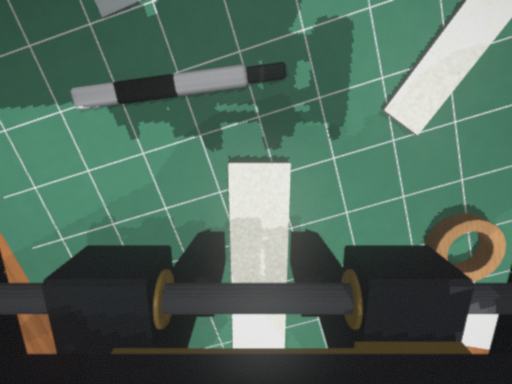

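The strip stayed on the desk at pixels (230–292, 162–350). I lifted before the fingers had gripped it, so I'll open, go down again and wait for the grip to build.

Request:
arm_command(increments=[[[0,0,0,0,1],[0,0,0,0,1],[0,0,0,0,1],[-0.5,-0.5,0,0,1],[-0.5,-0.5,20,0,1]]])

```text
time_s: 4.2
position: [0.5155, 0.3017, 0.0431]
tool_rot: [2.525, 1.868, 0.006]
wrist_force: [0.7, 0.1, -0.4]
gripper_width: 0.0731
finger_force: 0.0
```

Request:
arm_command(increments=[[[0,0,15,0,1],[0,0,30,0,1],[0,0,36,0,1],[0,0,41,0,1],[0,0,41,0,1]]])

```text
time_s: 4.7
position: [0.5142, 0.3012, 0.0004]
tool_rot: [-2.526, -1.868, 0.001]
wrist_force: [-0.4, -0.3, -0.0]
gripper_width: 0.0882
finger_force: 0.0
```

Request:
arm_command(increments=[[[0,0,0,0,0.3],[0,0,0,0,0.3],[0,0,0,0,0.3],[0,0,0,0,0.3],[0,0,0,0,0.3]]], squeeze=20)

```text
time_s: 5.2
position: [0.5144, 0.3013, 0.0009]
tool_rot: [2.526, 1.868, 0.0]
wrist_force: [0.2, 0.7, -0.2]
gripper_width: 0.0503
finger_force: 0.0
```

Request:
arm_command(increments=[[[0,0,0,0,0.3],[0,0,0,0,0.3],[0,0,0,0,0.3],[0,0,0,0,0.3]]])

```text
time_s: 5.6
position: [0.5143, 0.3013, 0.0007]
tool_rot: [-2.526, -1.868, 0.0]
wrist_force: [-0.6, -0.8, -0.6]
gripper_width: 0.0265
finger_force: 0.0
```

```bash
python3 - <<'E'
from h import *
for n in("wrist","side"):
    c=r.capture(n); W=world(c); 
    for d in r.regions_of(c,"strip")[:3]:
        p=W[d["pixels"]]; p=p[(p[:,2]>0.004)&(p[:,2]<.03)]
        print(n,d["p"],d["extent"],rect(p),np.median(p,0).round(4))
    s=r.get_state(); K=c["camera_matrix"]; T=np.linalg.inv(c["cam_to_world"])
    p=T@np.r_[s["position"],1]; uv=(K[0,0]*p[0]/-p[2]+K[0,2], K[1,2]-K[1,1]*p[1]/-p[2]); print("TCP px",uv)
    im=c["pixels"].copy(); cv2.circle(im,(int(uv[0]),int(uv[1])),4,(0,0,255),1)
    cv2.imwrite("pics/c3%s.png"%n,im)
    if n=="side": side=cv2.resize(im[100:230,130:330],(520,338))
    else: wi=im
cv2.imwrite("pics/c3.png",np.vstack([wi[150:,:],np.pad(side[:, :512],((0,0),(0,0),(0,0)))]))
E
```

```text
wrist 0.73 [219.7, 175.5, 305.0, 346.4] (array([506.8, 270.4]), array([124.9,  50.4]), 72.91) [0.5097 0.2937 0.0101]
wrist 0.7 [425.4, 0.7, 512.0, 144.6] (array([666., 348.]), array([65.9, 36.3]), 39.09) [0.6593 0.3451 0.0069]
TCP px (np.float64(257.1370485508373), np.float64(221.03163485585017))
side 0.9 [196.0, 149.6, 216.9, 197.3] (array([496.9, 236.2]), array([195.8,  50.1]), 72.97) [0.4947 0.2245 0.0067]
side 0.81 [238.9, 117.9, 264.0, 147.0] (array([688.6, 362.8]), array([127.3,  35.2]), 39.09) [0.6818 0.3556 0.0051]
TCP px (np.float64(203.78468103943706), np.float64(157.48283297318716))
```

View pics/c3.png

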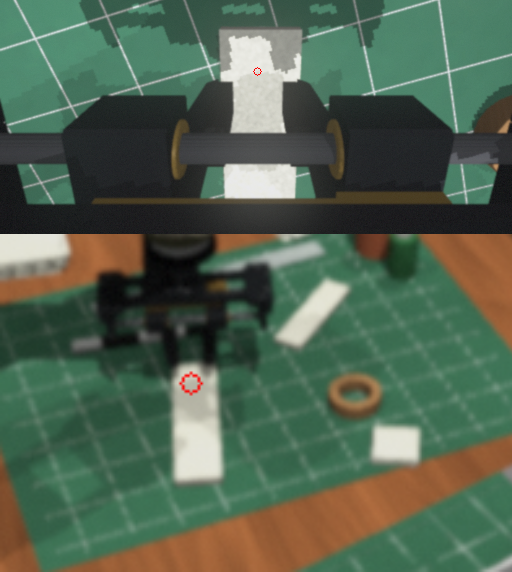

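The fingers (wrist crop, columns 232 and 283) lie over the strip's top instead of beside it. The tips must retract as the fingers open, as a linkage gripper's do, so the TCP has to go below its nominal height. I'll lift, open to about 60 mm, recentre, then feel for the desk.

Request:
arm_command(increments=[[[0,0,-10,0,0.3],[0,1.3,-20,0,0.68],[0,1.3,-20,0,0.68],[0,1.3,-20,0,0.68],[0,1.3,-20,0,0.68]]])

```text
time_s: 6.3
position: [0.5154, 0.3008, 0.0206]
tool_rot: [-2.526, -1.868, 0.0]
wrist_force: [-1.1, 0.1, -0.2]
gripper_width: 0.0558
finger_force: 0.0
```

Request:
arm_command(increments=[[[0,0,10,0,0.68],[0,0,18,0,0.68],[0,0,20,0,0.68],[0,0,22,0,0.68],[0,0,22,0,0.68]]])

```text
time_s: 6.8
position: [0.5155, 0.3009, -0.0016]
tool_rot: [-2.526, -1.868, 0.001]
wrist_force: [0.4, -0.3, 1.1]
gripper_width: 0.0602
finger_force: 0.0
```

Request:
arm_command(increments=[[[0,0,1,0,0.68],[0,0,2,0,0.68],[0,0,3,0,0.68],[0,0,3,0,0.68]]])

```text
time_s: 7.2
position: [0.5155, 0.3009, -0.0043]
tool_rot: [-2.526, -1.868, 0.0]
wrist_force: [0.8, 0.5, 0.3]
gripper_width: 0.0601
finger_force: 0.0
```

Request:
arm_command(increments=[[[0,0,1,0,0.68],[0,0,2,0,0.68],[0,0,2,0,0.68]]])

```text
time_s: 7.5
position: [0.5155, 0.3009, -0.0064]
tool_rot: [-2.526, -1.868, 0.0]
wrist_force: [0.6, -0.5, 0.4]
gripper_width: 0.0598
finger_force: 0.0
```

Request:
arm_command(increments=[[[0,0,1,0,0.68],[0,0,2,0,0.68],[0,0,2,0,0.68]]])

```text
time_s: 7.8
position: [0.5155, 0.3009, -0.0084]
tool_rot: [-2.526, -1.868, 0.0]
wrist_force: [0.1, -0.2, -0.1]
gripper_width: 0.0598
finger_force: 0.0
```

Request:
arm_command(increments=[[[0,0,1,0,0.68],[0,0,2,0,0.68],[0,0,2,0,0.68]]])

```text
time_s: 8.1
position: [0.5155, 0.3009, -0.0104]
tool_rot: [-2.526, -1.868, 0.0]
wrist_force: [-0.7, 0.3, -0.4]
gripper_width: 0.0597
finger_force: 0.0
```

Request:
arm_command(increments=[[[0,0,1,0,0.68],[0,0,1,0,0.68]]])

```text
time_s: 8.3
position: [0.5155, 0.3009, -0.0114]
tool_rot: [-2.526, -1.868, 0.0]
wrist_force: [0.1, 0.2, 0.5]
gripper_width: 0.0598
finger_force: 0.0
```

```bash
python3 - <<'E'
from h import *
M=R.from_rotvec(r.get_state()["tool_rot"]).as_matrix(); t=r.get_state()["position"]
for n in("side","wrist","scene"):
    c=r.capture(n); W=world(c); v=c["pixels"].max(-1); L=(W-t)@M*1000   # tool coords mm
    m=(v<70)&(abs(L[...,0])<14)&(abs(L[...,1])<60)&(L[...,2]>-80)
    for sg in(-1,1):
        q=L[m&(L[...,1]*sg>22)]
        if len(q): print(n,sg,len(q),"max tool z",np.sort(q[:,2])[-5:].round(1),"y range",np.percentile(q[:,1],[2,50,98]).round(0))
    im=c["pixels"]
    if n=="side": cv2.imwrite("pics/s4.png",cv2.resize(im[90:220,130:290],(800,650))[:600])
E
```

```text
side -1 69 max tool z [-10.7  -9.7  -9.   -7.8  -7.1] y range [-46. -37. -30.]
side 1 67 max tool z [-10.4 -10.1  -8.8  -7.4  -7. ] y range [31. 37. 46.]
wrist -1 1936 max tool z [-38.  -37.9 -37.8 -37.8 -37.5] y range [-45. -34. -30.]
wrist 1 1923 max tool z [-38.2 -38.  -38.  -37.4 -37.2] y range [30. 35. 45.]
scene -1 108 max tool z [-40.8 -40.7 -40.6 -39.8 -39.6] y range [-44. -31. -28.]
scene 1 78 max tool z [-44.  -43.2 -41.5 -40.2 -40.1] y range [31. 44. 48.]
```

View pics/s4.png

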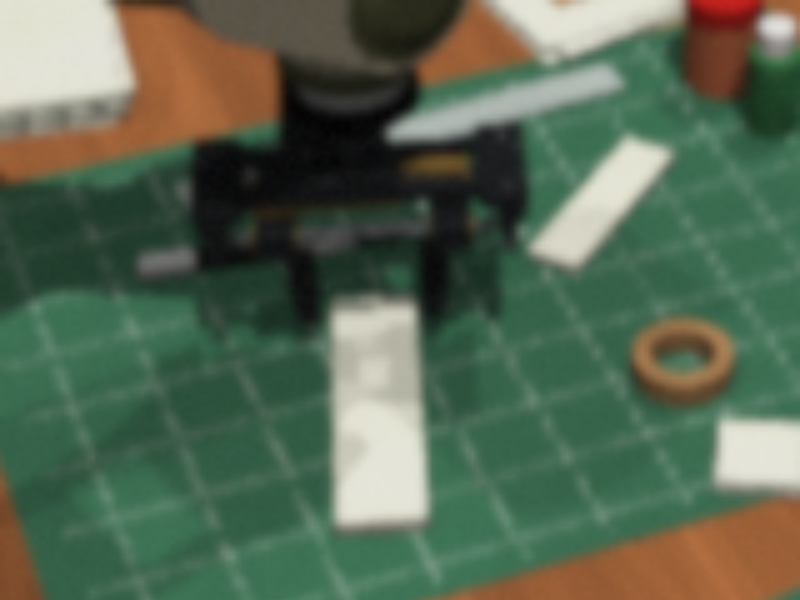

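Request:
arm_command(increments=[[[0,0,1,0,0.68],[0,0,1,0,0.68]]])

```text
time_s: 8.65
position: [0.5155, 0.3009, -0.0124]
tool_rot: [-2.526, -1.868, 0.0]
wrist_force: [-0.2, -0.3, 0.4]
gripper_width: 0.0598
finger_force: 0.0
```

Request:
arm_command(increments=[[[0,0,1,0,0.68],[0,0,1,0,0.68]]])

```text
time_s: 8.85
position: [0.5155, 0.3008, -0.0134]
tool_rot: [-2.526, -1.868, 0.0]
wrist_force: [0.0, 0.2, 0.7]
gripper_width: 0.0596
finger_force: 0.0
```

Request:
arm_command(increments=[[[0,0,1,0,0.68],[0,0,1,0,0.68]]])

```text
time_s: 9.05
position: [0.5155, 0.3009, -0.0144]
tool_rot: [-2.526, -1.868, 0.0]
wrist_force: [-0.4, -0.1, -0.1]
gripper_width: 0.0603
finger_force: 0.0
```

Request:
arm_command(increments=[[[0,0,0,0,0.5],[0,0,0,0,0.5],[0,0,0,0,0.5],[0,0,0,0,0.5]]])

```text
time_s: 9.45
position: [0.5156, 0.3009, -0.0143]
tool_rot: [-2.526, -1.868, 0.0]
wrist_force: [0.4, 0.2, 0.4]
gripper_width: 0.0438
finger_force: 0.0
```

```bash
python3 - <<'E'
from h import *
s=r.get_state(); M=R.from_rotvec(s["tool_rot"]).as_matrix(); t=s["position"]
c=r.capture("side"); W=world(c); L=(W-t)@M*1000; px=c["pixels"].max(-1)
K=c["camera_matrix"]; T=np.linalg.inv(c["cam_to_world"])
for z in(0,-20,-40,-60):
  for y in(-30,30):
    p=T@np.r_[t+M@np.array([0,y,z])/1000,1]; print("tool",y,z,"px",(K[0,0]*p[0]/-p[2]+K[0,2]).round(1),(K[1,2]-K[1,1]*p[1]/-p[2]).round(1))
print("cols 186..222; value px: tool (x y z)/worldz")
for col in(190,192,194,216,218):
    print(col,[(row,int(px[row,col]),*L[row,col].round(0).astype(int)) for row in range(134,166,3)])
w=r.capture("wrist"); Lw=(world(w)-t)@M*1000
m=(w["pixels"].max(-1)<80)&(abs(Lw[...,1])<60)&(Lw[...,2]<-12)
for b in range(-80,0,8):
    q=Lw[m&(Lw[...,2]>=b)&(Lw[...,2]<b+8)]
    if len(q): print("wrist z",b,len(q),np.percentile(q,[5,95],axis=0).round(0)[:,:2].tolist())
E
```

```text
tool -30 0 px 194.6 161.9
tool 30 0 px 214.5 160.6
tool -30 -20 px 194.0 156.8
tool 30 -20 px 214.2 155.6
tool -30 -40 px 193.5 151.7
tool 30 -40 px 213.8 150.4
tool -30 -60 px 192.9 146.5
tool 30 -60 px 213.5 145.2
cols 186..222; value px: tool (x y z)/worldz
190 [(134, 32, np.int64(-19), np.int64(-33), np.int64(-122)), (137, 28, np.int64(-34), np.int64(-33), np.int64(-123)), (140, 20, np.int64(-36), np.int64(-34), np.int64(-114)), (143, 20, np.int64(-15), np.int64(-36), np.int64(-85)), (146, 34, np.int64(-14), np.int64(-37), np.int64(-74)), (149, 53, np.int64(49), np.int64(-42), np.int64(-11)), (152, 61, np.int64(36), np.int64(-43), np.int64(-10)), (155, 55, np.int64(23), np.int64(-43), np.int64(-9)), (158, 99, np.int64(3), np.int64(-42), np.int64(-14)), (161, 80, np.int64(-8), np.int64(-43), np.int64(-12)), (164, 81, np.int64(-20), np.int64(-43), np.int64(-10))]
192 [(134, 45, np.int64(-4), np.int64(-28), np.int64(-109)), (137, 57, np.int64(-27), np.int64(-28), np.int64(-117)), (140, 36, np.int64(-33), np.int64(-29), np.int64(-111)), (143, 16, np.int64(-11), np.int64(-31), np.int6
[... 1940 characters left out ...]
, np.int64(-14)), (152, 64, np.int64(27), np.int64(42), np.int64(-10)), (155, 85, np.int64(9), np.int64(42), np.int64(-14)), (158, 90, np.int64(-6), np.int64(41), np.int64(-15)), (161, 84, np.int64(-17), np.int64(40), np.int64(-13)), (164, 90, np.int64(-33), np.int64(40), np.int64(-15))]
wrist z -80 830 [[8.0, -36.0], [10.0, 37.0]]
wrist z -72 755 [[-1.0, -35.0], [10.0, 36.0]]
wrist z -64 891 [[-6.0, -34.0], [10.0, 34.0]]
wrist z -56 589 [[-5.0, -34.0], [10.0, 34.0]]
wrist z -48 426 [[-4.0, -33.0], [10.0, 33.0]]
wrist z -40 58 [[8.0, -30.0], [10.0, 30.0]]
wrist z -32 10 [[96.0, -2.0], [102.0, 18.0]]
wrist z -24 1617 [[92.0, -8.0], [104.0, 19.0]]
wrist z -16 484 [[82.0, -53.0], [100.0, 18.0]]
```

Depth from both cameras puts the finger tips about 36 mm behind the reported TCP, with the body shifted the same way. The tips are therefore still about 20 mm above the desk. I'll treat it as a z offset of about 36 mm, reopen, and descend by force.

Request:
arm_command(increments=[[[0,0,0,0,0.7],[0,0,0,0,0.7],[0,0,0,0,0.7],[0,0,3,0,0.7],[0,0,6,0,0.7]]])

```text
time_s: 10.05
position: [0.5155, 0.3009, -0.0205]
tool_rot: [2.526, 1.868, 0.0]
wrist_force: [0.5, 0.9, 0.3]
gripper_width: 0.0618
finger_force: 0.0
```

Request:
arm_command(increments=[[[0,0,2,0,0.7],[0,0,4,0,0.7],[0,0,5,0,0.7],[0,0,5,0,0.7]]])

```text
time_s: 10.45
position: [0.5155, 0.3009, -0.0254]
tool_rot: [-2.526, -1.868, 0.0]
wrist_force: [0.0, 0.8, -0.6]
gripper_width: 0.0614
finger_force: 0.0
```

Request:
arm_command(increments=[[[0,0,1,0,0.7],[0,0,2,0,0.7],[0,0,3,0,0.7]]])

```text
time_s: 10.75
position: [0.5156, 0.3009, -0.0283]
tool_rot: [2.526, 1.868, 0.0]
wrist_force: [0.5, -0.0, -1.1]
gripper_width: 0.0618
finger_force: 0.0
```

Request:
arm_command(increments=[[[0,0,1,0,0.7],[0,0,2,0,0.7]]])

```text
time_s: 10.95
position: [0.5156, 0.3009, -0.0303]
tool_rot: [2.526, 1.868, 0.0]
wrist_force: [0.8, -0.0, -0.4]
gripper_width: 0.062
finger_force: 0.0
```

Request:
arm_command(increments=[[[0,0,1,0,0.7],[0,0,2,0,0.7]]])

```text
time_s: 11.15
position: [0.5156, 0.3009, -0.0323]
tool_rot: [-2.526, -1.868, -0.0]
wrist_force: [0.5, -0.4, 0.4]
gripper_width: 0.0618
finger_force: 0.0
```

Request:
arm_command(increments=[[[0,0,1,0,0.7],[0,0,1,0,0.7]]])

```text
time_s: 11.35
position: [0.5155, 0.3009, -0.0334]
tool_rot: [-2.526, -1.868, 0.0]
wrist_force: [-0.4, 0.7, -0.5]
gripper_width: 0.0621
finger_force: 0.0
```

Request:
arm_command(increments=[[[0,0,1,0,0.7],[0,0,1,0,0.7]]])

```text
time_s: 11.55
position: [0.5155, 0.3009, -0.0344]
tool_rot: [-2.526, -1.868, 0.0]
wrist_force: [-0.4, 0.4, 0.1]
gripper_width: 0.0617
finger_force: 0.0
```

Request:
arm_command(increments=[[[0,0,0,0,0.4],[0,0,0,0,0.4],[0,0,0,0,0.4],[0,0,0,0,0.4],[0,0,0,0,0.4]]], squeeze=20)

```text
time_s: 12.05
position: [0.5156, 0.3009, -0.0342]
tool_rot: [2.526, 1.868, 0.0]
wrist_force: [-0.4, -0.1, -0.2]
gripper_width: 0.0497
finger_force: 20.0
```

The strip is gripped at 49.7 mm with 20 N. It rests on the desk at TCP z = -34.2 mm, so strip height = TCP z + 34 mm. Now I lift.

Request:
arm_command(increments=[[[0,0,-3,0,0.4],[0,0,-15,0,0.4],[0,0,-35,0,0.4],[0,0,-55,0,0.4],[0,0,-60,0,0.4]]])

```text
time_s: 12.55
position: [0.5167, 0.3013, 0.0286]
tool_rot: [2.524, 1.868, 0.007]
wrist_force: [0.2, -0.2, 0.1]
gripper_width: 0.0499
finger_force: 20.0
```

Request:
arm_command(increments=[[[-39,19,0,-0.096,0.4],[-78,38,0,-0.192,0.4],[-117,57,0,-0.288,0.4],[-156,76,0,-0.385,0.4],[-196,96,0,-0.481,0.4]]])

```text
time_s: 13.05
position: [0.5498, 0.0838, 0.0257]
tool_rot: [-2.003, -2.42, 0.0]
wrist_force: [0.3, 0.5, -0.2]
gripper_width: 0.0495
finger_force: 20.0
```

Request:
arm_command(increments=[[[0,0,0,0,0.4],[0,0,0,0,0.4]]])

```text
time_s: 13.25
position: [0.5499, 0.0848, 0.0256]
tool_rot: [-2.011, -2.413, 0.0]
wrist_force: [-0.3, -0.1, -0.7]
gripper_width: 0.0497
finger_force: 20.0
```

```bash
cat >> h.py <<'E'
def show(name, out, crop=None, scale=1):
    c=r.capture(name); im=c["pixels"]
    if crop: im=im[crop[1]:crop[3],crop[0]:crop[2]]
    cv2.imwrite("pics/"+out,cv2.resize(im,None,fx=scale,fy=scale)); return c
E
python3 - <<'E'
from h import *
c=show("wrist","w5.png"); W=world(c); hsv=cv2.cvtColor(c["pixels"],cv2.COLOR_BGR2HSV)
delta([0.5499,0.0849,0.026],10.5)
for d in r.regions_of(c,"strip")[:2]:
    p=W[d["pixels"]]; p=p[~np.isnan(p[:,0])]; print("wrist",d["p"],d["extent"],rect(p),np.percentile(p[:,2],[5,50,95]).round(4))
for n in("scene","side"):
    c=r.capture(n); W=world(c)
    for d in r.regions_of(c,"strip")[:2]:
        p=W[d["pixels"]]; p=p[~np.isnan(p[:,0])]; print(n,d["p"],d["extent"],rect(p),np.percentile(p[:,2],[5,50,95]).round(4))
E
```

```text
pos [0.5497 0.0858 0.0256] y-ang 10.47 tilt [-4.e-04  3.e-04 -1.e+00] F [0.  0.4 0.5] M [ 0.02  0.01 -0.02] t 13.3 w 0.04940027965559703 20.000000596046448
delta [-0.9  0.  -0.4] turn -0.0006
wrist 0.57 [208.4, 188.9, 310.4, 350.5] (array([556.3,  53.1]), array([127. ,  76.2]), -78.6) [0.0686 0.0699 0.0709]
scene 0.89 [300.4, 267.9, 316.8, 319.1] (array([692.2, 372.1]), array([133.8,  36.2]), 39.24) [0.0037 0.0059 0.0077]
scene 0.62 [210.0, 173.0, 272.9, 205.2] (array([561. ,   1.4]), array([237.8, 206.5]), -71.17) [0.0589 0.0679 0.0699]
side 0.6 [234.6, 175.0, 285.8, 229.4] (array([577.4,  22.5]), array([188. ,  94.6]), -75.6) [0.0628 0.0667 0.0695]
```

View pics/w5.png

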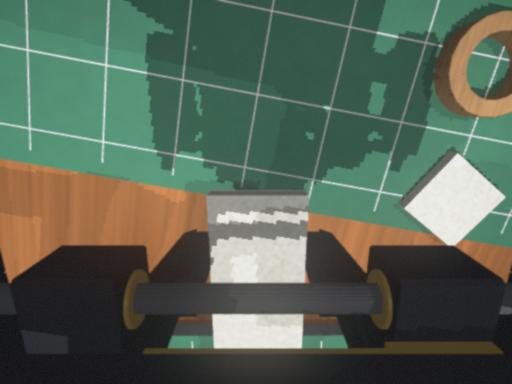

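The strip is held level (top at z 0.070) and square to the gripper, and the bystanders at (450,200) and (470,70) are clear. I lower it to 6 mm above bed height and slide it in.

Request:
arm_command(increments=[[[0,0,12,0,0.4],[0,0,24,0,0.4],[0,0,33,0,0.4],[0,0,33.5,0,0.4],[0,0,33.5,0,0.4]]])

```text
time_s: 14.05
position: [0.5499, 0.0854, -0.0082]
tool_rot: [-2.008, -2.416, 0.001]
wrist_force: [0.0, -0.2, -1.2]
gripper_width: 0.0499
finger_force: 20.0
```

Request:
arm_command(increments=[[[-15,0,0,0,0.4],[-35,0,0,0,0.4],[-55,0,0,0,0.4],[-70,0,0,0,0.4],[-75,0,0,0,0.4]]])

```text
time_s: 14.55
position: [0.5643, 0.0096, -0.0075]
tool_rot: [2.01, 2.413, 0.001]
wrist_force: [-0.2, -0.4, -0.7]
gripper_width: 0.0497
finger_force: 20.0
```

Request:
arm_command(increments=[[[-15,0,0,0,0.4],[-30,0,0,0,0.4],[-45,0,0,0,0.4],[-55,0,0,0,0.4],[-58,0,0,0,0.4]]])

```text
time_s: 15.05
position: [0.5746, -0.0467, -0.0078]
tool_rot: [2.009, 2.415, 0.0]
wrist_force: [-0.1, -0.0, -0.3]
gripper_width: 0.0496
finger_force: 20.0
```

```bash
python3 - <<'E'
from h import *
O=np.array([.5963,-.1658]); a=np.radians(10.5); xh=np.array([np.cos(a),np.sin(a)]); yh=np.array([-np.sin(a),np.cos(a)])
delta(list(O+yh*.105)+[-.0142],10.5)
p=r.get_state()["position"][:2]-O; print("tcp in cutter",p@xh,p@yh)
show("side","s6.png",(160,150,420,345),3)
E
```

```text
pos [ 0.5746 -0.0467 -0.0078] y-ang 10.48 tilt [ 2.e-04 -1.e-04 -1.e+00] F [-0.1 -0.  -0.3] M [-0.03 -0.03  0.04] t 15.05 w 0.049637541964527125 19.999916553497314
delta [-16.1  -0.4   6.4] turn -0.0004
tcp in cutter 0.000363382347524535 0.12110863253256299
```

View pics/s6.png

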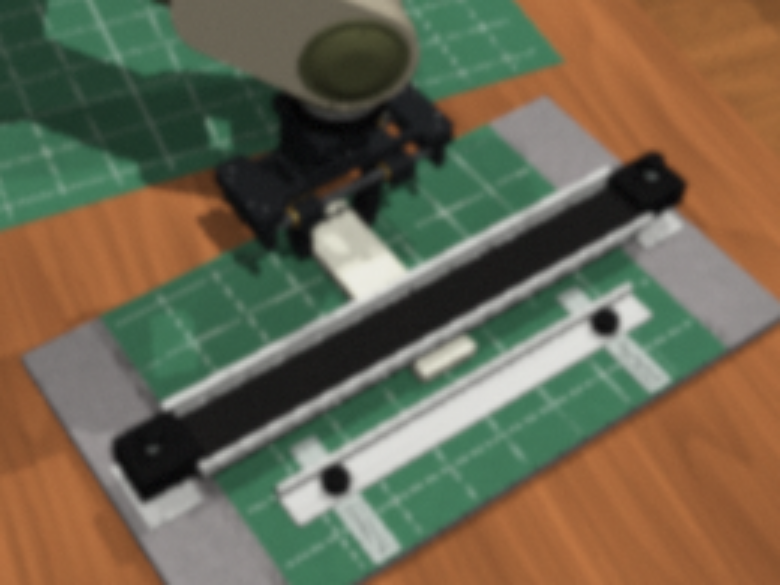

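The crop shows the strip's end emerging behind the bar at (445,358), square to the fence and short of it by the expected 15 mm or so. I move on to within about 6 mm, lower onto the bed, then push gently to contact.

Request:
arm_command(increments=[[[-5,0,0,0,0.4],[-9,0,0,0,0.4],[-9,0,3,0,0.4],[-9,0,6,0,0.4],[-9,0,6,0,0.4]]])

```text
time_s: 15.6
position: [0.5758, -0.0539, -0.0141]
tool_rot: [-2.007, -2.416, 0.0]
wrist_force: [0.2, -0.4, -0.8]
gripper_width: 0.0497
finger_force: 20.0
```

Request:
arm_command(increments=[[[-1,0,0,0,0.4],[-2,0,0,0,0.4],[-3,0,0,0,0.4],[-4,0,0,0,0.4]]])

```text
time_s: 16.0
position: [0.5767, -0.0582, -0.0138]
tool_rot: [-2.008, -2.416, 0.0]
wrist_force: [-0.0, 0.4, -0.1]
gripper_width: 0.0498
finger_force: 20.0
```

Request:
arm_command(increments=[[[-0.5,0,0,0,0.4],[-1,0,0,0,0.4],[-1.5,0,0,0,0.4]]])

```text
time_s: 16.3
position: [0.577, -0.0597, -0.0138]
tool_rot: [2.008, 2.416, 0.0]
wrist_force: [0.2, -0.4, 0.3]
gripper_width: 0.0496
finger_force: 20.0
```

Request:
arm_command(increments=[[[-0.7,0,0,0,0.4],[-1.5,0,0,0,0.4]]])

```text
time_s: 16.5
position: [0.5773, -0.0611, -0.0138]
tool_rot: [-2.008, -2.416, -0.0]
wrist_force: [-0.2, -0.5, -0.1]
gripper_width: 0.0496
finger_force: 20.0
```

Request:
arm_command(increments=[[[-0.5,0,0,0,0.4],[-1,0,0,0,0.4]]])

```text
time_s: 16.7
position: [0.5775, -0.0622, -0.0138]
tool_rot: [2.008, 2.416, 0.0]
wrist_force: [0.8, 0.0, -0.6]
gripper_width: 0.0493
finger_force: 20.0
```

Request:
arm_command(increments=[[[-0.5,0,0,0,0.4],[-1,0,0,0,0.4]]])

```text
time_s: 16.9
position: [0.5776, -0.0631, -0.0138]
tool_rot: [-2.008, -2.416, 0.0]
wrist_force: [-0.1, 0.8, -0.6]
gripper_width: 0.0497
finger_force: 20.0
```

Request:
arm_command(increments=[[[-0.5,0,0,0,0.4],[-1,0,0,0,0.4]]])

```text
time_s: 17.1
position: [0.5775, -0.0633, -0.0139]
tool_rot: [-2.007, -2.415, -0.001]
wrist_force: [-0.8, 6.8, -0.2]
gripper_width: 0.0499
finger_force: 20.0
```

Request:
arm_command(increments=[[[-0.5,0,0,0,0.4],[-1,0,0,0,0.4]]])

```text
time_s: 17.3
position: [0.5774, -0.0633, -0.0141]
tool_rot: [-2.006, -2.414, -0.002]
wrist_force: [-0.3, 12.3, -0.6]
gripper_width: 0.0499
finger_force: 20.0
```

```bash
python3 - <<'E'
from h import *
delta([0.577,-0.0625,-.0142],10.5)
show("side","s7.png",(270,240,360,310),8)
E
```

```text
pos [ 0.5774 -0.0633 -0.0141] y-ang 10.55 tilt [-0.0015  0.0029 -1.    ] F [-0.3 12.3 -0.6] M [1.79 0.01 0.12] t 17.3 w 0.04993965956051055 20.00342309474945
delta [ 0.8 -0.2  0.1] turn 0.001
```

View pics/s7.png

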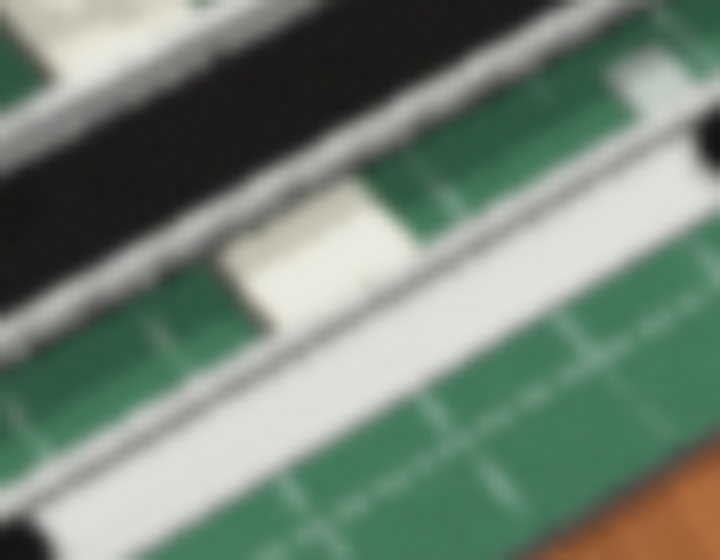

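The strip's end touches the fence across its full width, from (275,330) to (425,245), with 12 N and almost no twisting moment, so it is square and flush. I ease the push a little, release and lift.

Request:
arm_command(increments=[[[0.7,0,0,0,0.4],[0.7,0,0.3,0,0.4],[0.7,0,0.3,0,0.8],[0.7,0,0.3,0,0.8],[0.7,0,0.3,0,0.8]]])

```text
time_s: 17.85
position: [0.578, -0.0647, -0.014]
tool_rot: [2.008, 2.416, -0.0]
wrist_force: [0.4, 0.1, 0.0]
gripper_width: 0.0702
finger_force: 0.0
```

Request:
arm_command(increments=[[[0,0,0,0,0.8],[0,0,-5,0,0.8],[0,0,-30,0,0.8],[0,0,-70,0,0.8],[0,0,-110,0,0.8]]])

```text
time_s: 18.35
position: [0.5775, -0.0643, 0.0974]
tool_rot: [-2.008, -2.415, 0.001]
wrist_force: [0.5, 0.2, 0.4]
gripper_width: 0.0704
finger_force: 0.0
```

```bash
python3 - <<'E'
from h import *
O=np.array([.5963,-.1658]); a=np.radians(10.5); xh=np.array([np.cos(a),np.sin(a)]); yh=np.array([-np.sin(a),np.cos(a)])
delta(list(O)+[.06],10.5)
for n in("wrist","side","scene"):
    c=r.capture(n); W=world(c); X,Y,Z=W[...,0],W[...,1],W[...,2]; px=c["pixels"].astype(int)
    if n=="side": cv2.imwrite("pics/s8.png",cv2.resize(c["pixels"][180:330,200:400],(800,600)))
    L=W[...,:2]-O; lx,ly=(L@xh)*1000,(L@yh)*1000
    sat=px.max(-1)-px.min(-1)
    m=(Z>.022)&(Z<.035)&(abs(lx)<60)&(ly>34)&(ly<160)&(sat<30)&(px.max(-1)>90)
    if m.sum()>50:
        print(n,m.sum(),"z",np.median(Z[m]).round(4),"x edges",np.percentile(lx[m],[1,99]).round(1),"y max",np.percentile(ly[m],99).round(1))
        P=np.c_[lx[m],ly[m]]
        for sg in(0,1):
            e=[(P[(P[:,1]>b)&(P[:,1]<b+8),0]) for b in range(40,128,8)]
            q=[(b+4,(np.percentile(v,3 if sg==0 else 97))) for b,v in zip(range(40,128,8),e) if len(v)>10]
            if len(q)>3: print("  edge slope deg",np.degrees(np.arctan(np.polyfit(*np.array(q).T,1)[0])).round(2))
    m=(Z>.052)&(Z<.064)&(px.max(-1)<70)&(abs(lx)<180)&(abs(ly)<40)
    if m.sum()>50: print(n,"palm y",np.percentile(ly[m],[1,50,99]).round(1),"z",np.median(Z[m]).round(4))
E
```

```text
pos [ 0.5775 -0.0643  0.0974] y-ang 10.53 tilt [-8.e-04  2.e-04 -1.e+00] F [0.5 0.2 0.4] M [-0.01 -0.01  0.02] t 18.35 w 0.07041291835440533 0.0
delta [-1.032e+02 -1.000e-01  3.730e+01] turn 0.0006
wrist 6035 z 0.0301 x edges [-24.6  24.7] y max 134.7
  edge slope deg -0.0
  edge slope deg -0.09
wrist palm y [-24.5 -11.4   2.4] z 0.0601
side 538 z 0.0269 x edges [-26.   25.2] y max 132.4
  edge slope deg -0.06
  edge slope deg 0.38
side palm y [-21.6  -2.4  17.2] z 0.0573
scene 348 z 0.0283 x edges [-24.2  28. ] y max 137.9
  edge slope deg -1.62
  edge slope deg 0.11
scene palm y [-25.6  -9.2   5.1] z 0.0584
```

View pics/s8.png

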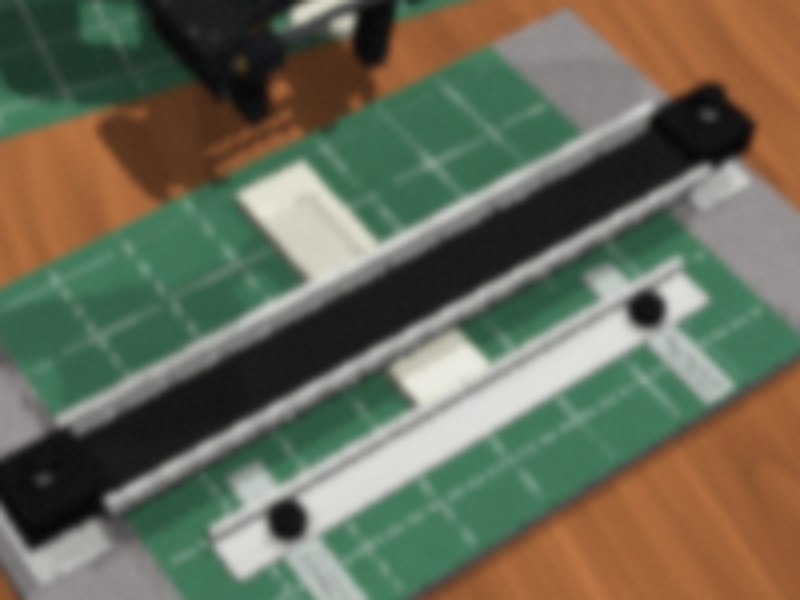

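The strip lies flat (top at 0.030). Its edges are at x = ±24.6 mm, square within 0.1°, and its free end is at y = 134.7 mm, so it is flush. In the picture the end meets the fence at (435,390). Now I shut the fingers and go over the palm strip.

Request:
arm_command(increments=[[[-25,0,0,0,0],[-50,0,0,0,0],[-75,0,0,0,0],[-95,0,0,0,0],[-104,0,0,0,0]]], squeeze=20)

```text
time_s: 19.0
position: [0.5967, -0.1681, 0.0949]
tool_rot: [-2.009, -2.414, 0.001]
wrist_force: [-0.6, 0.8, 0.7]
gripper_width: 0.0323
finger_force: 0.0
```

Request:
arm_command(increments=[[[0,0,10,0,0],[0,0,25,0,0],[0,0,40,0,0],[0,0,50,0,0],[0,0,50,0,0]]])

```text
time_s: 19.5
position: [0.596, -0.1654, 0.0442]
tool_rot: [-2.005, -2.414, 0.001]
wrist_force: [-0.1, 0.3, 0.6]
gripper_width: 0.0002
finger_force: 0.0
```

```bash
python3 - <<'E'
from h import *
O=np.array([.5963,-.1658]); a=np.radians(10.5); xh=np.array([np.cos(a),np.sin(a)]); yh=np.array([-np.sin(a),np.cos(a)])
delta(list(O-yh*.001)+[.025],10.5)
for n in("side","wrist","scene"):
    c=r.capture(n); W=world(c); Z=W[...,2]; px=c["pixels"].max(-1)
    L=W[...,:2]-O; lx,ly=(L@xh)*1000,(L@yh)*1000
    m=(Z>.062)&(Z<.12)&(px<70)&(abs(lx)<25)&(abs(ly)<20)
    if m.sum(): print(n,m.sum(),"finger z low",np.percentile(Z[m],[1,5,10]).round(4),"x",np.percentile(lx[m],[2,98]).round(1),"y",np.percentile(ly[m],[2,98]).round(1))
E
```

```text
pos [ 0.596  -0.1654  0.0442] y-ang 10.59 tilt [-0.0031  0.0016 -1.    ] F [-0.1  0.3  0.6] M [ 0.02 -0.02  0.  ] t 19.5 w 0.00018227413801767092 0.0
delta [-1.5  0.3 19.2] turn 0.0015
side 122 finger z low [0.0793 0.0824 0.0844] x [-16.6  15.8] y [-12.8   6. ]
wrist 1920 finger z low [0.0828 0.0855 0.0881] x [-12.5  13. ] y [ 2.4 10.1]
scene 103 finger z low [0.0818 0.0849 0.0866] x [-10.3  18.7] y [-4.1 13.4]
```

Request:
arm_command(increments=[[[-1,0,4,0,0],[-1,0,8,0,0],[-1,0,12,0,0],[-1,0,14,0,0],[-1,0,14,0,0]]])

```text
time_s: 20.15
position: [0.5969, -0.1675, 0.0315]
tool_rot: [-2.008, -2.415, 0.0]
wrist_force: [-0.3, -0.6, 0.1]
gripper_width: 0.0005
finger_force: 0.0
```

Request:
arm_command(increments=[[[0,0,1,0,0],[0,0,2,0,0],[0,0,2,0,0]]])

```text
time_s: 20.45
position: [0.597, -0.1676, 0.0299]
tool_rot: [-2.008, -2.416, 0.0]
wrist_force: [-0.1, -0.5, 0.0]
gripper_width: 0.0002
finger_force: 0.0
```

Request:
arm_command(increments=[[[0,0,1,0,0],[0,0,2,0,0],[0,0,2,0,0]]])

```text
time_s: 20.75
position: [0.597, -0.1675, 0.0278]
tool_rot: [-2.008, -2.416, 0.0]
wrist_force: [0.1, -0.1, 0.1]
gripper_width: 0.0004
finger_force: 0.0
```

Request:
arm_command(increments=[[[0,0,1,0,0],[0,0,2,0,0],[0,0,2,0,0]]])

```text
time_s: 21.05
position: [0.597, -0.1675, 0.0258]
tool_rot: [-2.008, -2.416, 0.0]
wrist_force: [-0.2, -0.2, 0.1]
gripper_width: 0.0004
finger_force: 0.0
```

Request:
arm_command(increments=[[[0,0,1,0,0],[0,0,2,0,0],[0,0,2,0,0]]])

```text
time_s: 21.35
position: [0.597, -0.1675, 0.0238]
tool_rot: [-2.008, -2.416, 0.0]
wrist_force: [-1.1, 0.3, 0.4]
gripper_width: 0.0005
finger_force: 0.0
```

Request:
arm_command(increments=[[[0,0,1,0,0],[0,0,2,0,0],[0,0,2,0,0]]])

```text
time_s: 21.65
position: [0.5971, -0.1676, 0.0221]
tool_rot: [2.008, 2.416, 0.0]
wrist_force: [-0.4, 0.1, 2.2]
gripper_width: 0.0003
finger_force: 1.0
```

Request:
arm_command(increments=[[[0,0,1,0,0],[0,0,2,0,0],[0,0,2,0,0]]])

```text
time_s: 21.95
position: [0.5972, -0.1676, 0.0199]
tool_rot: [2.008, 2.416, 0.0]
wrist_force: [-0.1, 0.9, 2.0]
gripper_width: 0.0006
finger_force: 1.3
```

Contact came at TCP z ≈ 0.0225 with 2 N, which matches the springs. I press on toward the strip.

Request:
arm_command(increments=[[[0,0,2,0,0],[0,0,4,0,0],[0,0,6,0,0],[0,0,7,0,0],[0,0,7,0,0]]])

```text
time_s: 22.45
position: [0.5971, -0.1676, 0.0129]
tool_rot: [2.008, 2.416, 0.0]
wrist_force: [-0.5, 0.2, 4.9]
gripper_width: 0.0004
finger_force: 2.4
```

Request:
arm_command(increments=[[[0,0,1,0,0],[0,0,2,0,0],[0,0,2,0,0]]])

```text
time_s: 22.75
position: [0.5971, -0.1676, 0.0111]
tool_rot: [2.008, 2.416, 0.0]
wrist_force: [-1.4, 0.2, 5.7]
gripper_width: 0.0004
finger_force: 3.0
```

Request:
arm_command(increments=[[[0,0,0.5,0,0],[0,0,1,0,0],[0,0,1,0,0]]])

```text
time_s: 23.05
position: [0.5972, -0.1676, 0.0104]
tool_rot: [2.008, 2.416, 0.0]
wrist_force: [-2.1, 1.4, 8.6]
gripper_width: 0.0004
finger_force: 4.2
```

Request:
arm_command(increments=[[[0,0,0.5,0,0],[0,0,1,0,0],[0,0,1,0,0]]])

```text
time_s: 23.35
position: [0.5972, -0.1676, 0.0098]
tool_rot: [2.007, 2.416, 0.0]
wrist_force: [-2.8, 1.1, 10.5]
gripper_width: 0.0003
finger_force: 5.5
```

Request:
arm_command(increments=[[[0,0,0.7,0,0],[0,0,1.4,0,0],[0,0,2,0,0],[0,0,2,0,0]]])

```text
time_s: 23.75
position: [0.5972, -0.1676, 0.0084]
tool_rot: [2.007, 2.415, 0.0]
wrist_force: [-5.3, 1.3, 16.7]
gripper_width: -0.0
finger_force: 8.0
```

Request:
arm_command(increments=[[[0,0,0.4,0,0],[0,0,0.6,0,0],[0,0,0.6,0,0]]])

```text
time_s: 24.05
position: [0.5972, -0.1677, 0.008]
tool_rot: [2.007, 2.415, 0.0]
wrist_force: [-4.8, 1.8, 17.4]
gripper_width: 0.0006
finger_force: 8.7
```

```bash
python3 - <<'E'
from h import *
O=np.array([.5963,-.1658]); a=np.radians(10.5); xh=np.array([np.cos(a),np.sin(a)]); yh=np.array([-np.sin(a),np.cos(a)])
F=[]
for n in("wrist","side","wrist","side","wrist","side"):
    c=r.capture(n); F.append(r.get_state()["wrist_force"])
    W=world(c); Z=W[...,2]; px=c["pixels"].astype(int); L=W[...,:2]-O; lx,ly=(L@xh)*1000,(L@yh)*1000
    m=(Z>.022)&(Z<.035)&(abs(lx)<60)&(ly>34)&(ly<160)&(px.max(-1)-px.min(-1)<30)&(px.max(-1)>90)
    if n=="wrist" and m.any(): print("strip z",np.median(Z[m]).round(4),"x",np.percentile(lx[m],[1,99]).round(1),"ymax",np.percentile(ly[m],99).round(1))
    if n=="side": cv2.imwrite("pics/fin.png",cv2.resize(c["pixels"][180:330,200:400],(800,600)))
print(np.round(F,1),np.mean(F,0).round(2)); delta([*O,0],10.5)
E
```

```text
strip z 0.0302 x [-24.5  24.8] ymax 118.5
strip z 0.0302 x [-24.5  24.8] ymax 118.5
strip z 0.0302 x [-24.4  24.8] ymax 118.5
[[-5.3  2.5 17.6]
 [-5.9  1.8 18. ]
 [-5.9  2.4 16.4]
 [-4.6  2.5 16.3]
 [-5.5  1.2 17.3]
 [-6.2  0.9 17.5]] [-5.56  1.86 17.21]
pos [ 0.5972 -0.1676  0.008 ] y-ang 10.55 tilt [ 1.e-03 -7.e-04 -1.e+00] F [-6.2  0.9 17.5] M [ 0.32  0.88 -0.02] t 24.35 w 0.00052371488690172 8.686754347581882
delta [ 2.  -0.5  8. ] turn 0.0009
```

Request:
arm_command(increments=[[[0,0,-0.3,0,0],[0,0,-0.3,0,0],[0,0,-0.3,0,0]]])

```text
time_s: 24.65
position: [0.5972, -0.1677, 0.0083]
tool_rot: [2.007, 2.415, 0.0]
wrist_force: [-5.1, 2.0, 17.1]
gripper_width: 0.0008
finger_force: 8.5
```

```bash
python3 - <<'E'
from h import *
O=np.array([.5963,-.1658]); a=np.radians(10.5); xh=np.array([np.cos(a),np.sin(a)]); yh=np.array([-np.sin(a),np.cos(a)])
F=[]
for n in("side","scene","side","scene","wrist","wrist"):
    c=r.capture(n); F.append(r.get_state()["wrist_force"])
    W=world(c); Z=W[...,2]; px=c["pixels"].astype(int); L=W[...,:2]-O; lx,ly=(L@xh)*1000,(L@yh)*1000
    m=(Z>.022)&(Z<.035)&(abs(lx)<60)&(px.max(-1)-px.min(-1)<30)&(px.max(-1)>90)
    f=m&(ly>34)&(ly<160); b=m&(ly<-26)&(ly>-53)
    if f.any(): print(n,"front x",np.percentile(lx[f],[1,99]).round(1),"ymax",np.percentile(ly[f],99).round(1), "row limit" if np.where(f)[0].min()<2 else np.where(f)[0].min())
    if n=="side" and b.any(): print("  behind bar x",np.percentile(lx[b],[3,97]).round(1),"y",np.percentile(ly[b],[2,98]).round(1))
print(np.mean(F,0).round(2))
c=r.capture("scene"); W=world(c)
for q in("offcut","knife","tape"):
    d=r.regions_of(c,q)[0]; p=W[d["pixels"]]; print(q,round(d["p"],2),np.nanmedian(p,0).round(3))
E
```

```text
side front x [-24.1  24.6] ymax 133.8 221
  behind bar x [-25.8  24.9] y [-52.6 -28.7]
scene front x [-23.6  28.6] ymax 137.9 178
side front x [-24.7  24.5] ymax 133.7 221
  behind bar x [-26.   29.4] y [-52.1 -29. ]
scene front x [-23.4  28.3] ymax 138.0 178
wrist front x [-24.5  24.8] ymax 118.5 row limit
wrist front x [-24.4  24.8] ymax 118.6 row limit
[-5.32  2.24 16.86]
offcut 0.81 [0.688 0.124 0.008]
knife 0.51 [0.49  0.408 0.008]
tape 0.58 [0.679 0.21  0.015]
```

The strip is still flush and square, the bystanders haven't moved, and the push holds at 16.9 N, about 10 N of it on the board. I'm handing in.

```bash
python3 -c "
from bench import r
print(r.sign_off())"
```

```text
the job is handed in; nothing more can be done
None
```

The long strip lies flat under the bar, square and flush against the fence. The bar is held down with about 17 N, roughly 10 N of it on the board, and the job was handed in still pressing, with the offcut, knife and tape unmoved.

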